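Switch on the guarded main breaker of a laboratory bench power box

ROBOT

A 7-joint arm with a two-finger parallel gripper is mounted at the origin on the work surface. World frame = base frame: x ahead of the robot, y to its left, z up, the work surface at z = 0. Lengths are in mm, angles in rad, forces in N, time in s.
With the tool pointing down it reaches from about 400 to 875 mm from the base axis. Payload 4.4 kg.
Tool frame: the origin (TCP) lies at the very end of the fingers, on their centre line; the grasp point (between the pads) lies 19 mm behind it; z points along the fingers, y is the direction in which the jaws open and shut (so a half turn about z gives the same grasp; the last joint's range is limited). The gripper opens to 85 mm and grips with 20 to 120 N. Pads are 22 mm wide; open, the fingers measure 114 mm over their backs; the gripper's body (76 mm by 85 mm) begins 54 mm behind the grasp point. The pads swing forward as they close: fully open they stand 13 mm farther back than shut.
Start: joints at [-1.385, 0.628, 0.038, 1.517, -0.027, 0.996, -0.02], TCP at [161.921, 629.523, 231.313] pointing down, gripper open.
Joint ranges: [-3.06, 3.06], [-0.37, 2.12], [-1.25, 1.32], [0.18, 2.47], [-1.1, 4.24], [0.23, 1.98], [-2.94, 2.94]. Speed limits (rad/s): [2.57, 2.57, 3.14, 3.14, 3.14, 3.14, 3.14].

INTERFACE

Orientations are given as [roll, pitch, yaw] about the fixed x, y, z axes, in that order (R = Rz(yaw) Ry(pitch) Rx(roll)).
In Python, from cell import ctrl gives the robot as it stands.
- The arm moves only by the shell command python3 -m crank 'ROWS' [OPENING]. ROWS is JSON, a list that holds one entry, the list of rows, each a list of 6 numbers: the shift along the tool's x, y, z in units of 30 mm (1.0 is 30 mm), then the turn, a rotation vector about the tool's x, y, z in units of 6 degrees (1.0 is 6 degrees). In form: [[[tx, ty, tz, rx, ry, rz], ...]]. A call has 1 to 12 rows; each row shifts and turns the pose as measured when the row begins, along the tool's axes as they then stand; what a row does not reach is not made up. A row lasts 1/12 s, in which the tool goes at most 41.7 mm and 7.16 degrees, less where a joint would pass 70% of its speed; a pose out of reach is approached as far as the arm can. A call is refused whole if a number of a shift passes 1 or a number of a turn 1, either way. A call with a gripper value outside its range is refused whole. OPENING is the gripper command: -1 is fully open, 1 is shut, values between are in proportion, set as the call begins (- or left out, the last holds). The fingers move at their own pace and stop on an object; the grip force is fixed at half the most. Time passes only in rows, so rows that do not move let the fingers close. It gives the time, the measured TCP pose, the force and the opening at its end, in the units of the state.
- ctrl.read_state(): the state, without advancing time (a new reading comes with each control period).
- ctrl.get_image(name): name is "side" or "top" or "wrist"; returns a dict with "color" (480x640x3 uint8, red, green, blue), "depth" (480x640 float32, mm along the optical axis (not along the pixel's ray), 0 where there is no reading), "camera_matrix" (3x3 intrinsics, pixels), "k1" (the pictures are not rectified: a ray, as slopes to the right and down, at radius r is drawn at 1 + k1 r^2 times it, then the intrinsics apply), "R" (3x3) and "t" (3): a world point X has camera coordinates R X + t. Camera axes: x right, y down, z forward; pixel columns grow to the right and rows downward; lengths in mm; the calibration is good to about 2 mm. A picture is of the moment at which its call begins.
- ctrl.finish_job(): hands the job in, once; it reports no verdict.
Trained networks look in a picture, given as the dict that the camera call returned (one of the last four; its "shot" number tells which), for a name from the list of things; names that differ only in an ending like _2 or _b are one class to them, and where a whole thing is asked for, a point or a joint stands for the part that bears it (a point fixed in the world has none). Each returns a list of dicts, best first, with "conf" (0 to 1); they miss things now and then, are a little off and sometimes report something else, mostly with a low value. They report only what shows in the picture. A call takes as long as a camera call.
- ctrl.search_frame(query, picture): "extent" ([centre column, centre row, width, height] in pixels, round what is visible of it).
The state is a dict: "clock": time; "qpos": joint angles; "qd": joint speeds; "tau": joint torques, N m; "eef_pos": TCP position; "tool_rot": TCP orientation; "force": force on the tool from outside, world axes, zero at the start; "torque": the same for the moment, N m; "width": finger opening in mm.
Only numpy, scipy, OpenCV 4.12 (cv2) and the standard library are available. Lean on these libraries where they do the work, as an engineer would, in place of code of your own. Each camera call takes 0.05 s, during which the arm holds its last target. There are 200 camera calls.

TASK

Power up the bench supply: with the fingertips, lift back the hinged cover over the main breaker on the grey sloping power box, flip the black breaker toggle right over to the up-slope side (on), then tip the cover forward again so that it drops fully shut over the toggle. Leave the two socket switches on the box, and the bottle, beaker and jar around it, as they are.

Things in the scene. Friction and masses are not known exactly. Their poses are not given: they have to be found in the camera images.
- console: Grey sheet-metal power box with an aluminium face, fixed, 242 mm long (x) by 280 mm wide (y). Origin on the bench, z up; x runs from the low front edge (50 mm high, 108 mm before the origin) to the high back (88 mm high, 134 mm beyond). The face slopes up along x at 10 degrees. Covered breaker on its left half (y = +50 mm); two white socket plates, 5 mm thick, on its right (y = -75 mm).
- cover_hinge (a point): Middle of the cover's hinge pin, fixed on the box; the pin runs along the box's y, 9 mm above the face, 45 mm up the slope from the breaker's middle. Axes as the box. With the cover fully open, the outer edge of its lip is 40 mm beyond this point (box x) and 100 mm above it, and the cover's window faces away from the low front edge.
- cover (a joint): Cover's hinge angle, rad: 0 shut, grows as its front is lifted, stop at 1.83. A light (about 55 g) box-shaped flap of grey plastic with a clear window, open below: 85 mm long from the hinge down the slope, 76 mm wide (y), its top 40 mm above the face when shut, walls 3 mm. Below about 1.35 it falls shut by its weight; beyond that it falls back and stays open against its stop.
- cover_lip (a point): Middle of the underside of the cover's lip; moves with it; axes as the face when shut (x up the slope). The lip is a flat tongue 3 mm thick, 50 mm wide (y), that carries the cover's top on 18 mm beyond its front wall. Point 94 mm down the slope from the hinge pin and 28 mm off it, 9 mm from the lip's free edge. Shut, 37 mm of free height lies under the lip.
- toggle_pivot (a point): Middle of the toggle's pivot, fixed on the box, 4 mm above the face, 45 mm down the slope from the hinge pin. The white breaker nose round it is 45 mm (along the slope) by 36 mm and stands 6 mm off the face. Axes as the box.
- toggle (a joint): Breaker toggle's angle, rad: 0 = off, leaning 0.6 from the face's normal down the slope to the front edge; 1.2 = on, leaning 0.6 up the slope to the hinge. It snaps over its middle (0.6) by itself to the nearer end; 2 to 4 N moves it. Black bar 28 mm wide (y), 5 mm thick, tip 20 mm from the pivot.
- toggle_tip (a point): Middle of the toggle's tip (moves with it).
- rocker_front (a joint): Small white rocker switch (24 by 14 mm) of the lower socket plate, rad: 0 = off as found, 0.28 = on. Leave it.
- rocker_back (a joint): The same on the upper socket plate. Leave it.
- bottle: White plastic reagent bottle with a screw cap, 64 mm across, 135 mm high, loose; origin under its centre. Bystander.
- beaker: Clear plastic beaker, 72 mm across, 95 mm high, loose; origin under its centre. Bystander.
- jar: Amber glass jar with a white cap, 52 mm across, 75 mm high, loose, behind the box; origin under its centre. Bystander.

How it is judged (in metres and radians):
On the way, in this order (a step that is already met when the one before it is completed fails the run):
1. the cover is lifted well back (more than 1.1 rad, 63 degrees) (value of joint cover above 1.1 rad), for 0.1 s.
2. the toggle is over to on while the cover is up (value of joint toggle above 1 rad and value of joint cover above 0.5 rad), for 0.1 s.
At the end, for the whole second after the job is handed in: The toggle is on (above 1.0 rad of 1.2), the cover is shut over it (below 0.06 rad), both socket rockers are still off, and bottle, beaker and jar stand upright within 30 mm of where they stood (value of joint cover below 0.06 rad and value of joint toggle above 1 rad and value of joint each of rocker_front, rocker_back below 0.14 rad and distance of each of bottle, beaker, jar from where it was at the start of the episode below 0.03 m and angle between each of bottle, beaker, jar's own z axis and vertical below 0.2 rad); the robot touches nothing.
It fails at once if a socket switch is thrown (value of joint any of rocker_front, rocker_back above 0.2 rad).
It fails at once if the bottle, beaker or jar is lifted, pushed away by more than 30 mm or tipped (distance of any of bottle, beaker, jar from where it was at the start of the episode above 0.03 m or angle between any of bottle, beaker, jar's own z axis and vertical above 0.3 rad).
It also fails if it takes over 51 s, if anything falls off the work surface, if the arm or the gripper's body presses on something with over 40 N, if the wrist force passes 120 N, or if a joint passes its speed limit or range.

## Working session

There is one attempt and no reset: what is moved stays moved. The work goes in short steps, Python scripts to look and compute and a shell command to move; the robot and the scene stay as the last step left them, time stands still between calls to the robot, and variables do not carry over. Pictures are saved under pics/ and viewed, about 8 in all and at most 12, crops included, and the job is handed in when it is done.

```bash
ls; mkdir -p pics
cat > h.py <<'E'
import numpy as np, cv2
from cell import ctrl
def pts(im,uv):
    K=np.array(im["camera_matrix"]);k=im["k1"]
    uv=np.asarray(uv,float).reshape(-1,2)
    p=cv2.undistortPoints(uv.reshape(-1,1,2),K,np.array([k,0,0,0.])).reshape(-1,2)
    d=np.array([im["depth"][int(round(v)),int(round(u))] for u,v in uv])
    c=np.c_[p*d[:,None],d]
    return (c-np.array(im["t"]))@np.array(im["R"])
def proj(im,X):
    X=np.asarray(X,float).reshape(-1,3)
    r,_=cv2.Rodrigues(np.array(im["R"],float))
    return cv2.projectPoints(X,r,np.array(im["t"],float),np.array(im["camera_matrix"]),np.array([im["k1"],0,0,0.]))[0].reshape(-1,2)
def cloud(im,step=1):
    v,u=np.mgrid[0:480:step,0:640:step]
    P=pts(im,np.c_[u.ravel(),v.ravel()]).reshape(u.shape+(3,))
    return P
def save(im,n): cv2.imwrite(f"pics/{n}.png",im["color"][:,:,::-1])
E
python3 - <<'E'
from h import *
for c in ["side","top"]:
    im=ctrl.get_image(c); save(im,c+"0")
    print(c,"campos",-np.array(im["R"]).T@im["t"])
    for q in ["console","cover","toggle","cover_lip","bottle","beaker","jar","rocker_front"]:
        for r in ctrl.search_frame(q,im)[:2]:
            e=r["extent"]; print(q,round(r["conf"],2),np.round(e),np.round(pts(im,[e[:2]])[0]))
    np.savez("pics/"+c+"0.npz",P=cloud(im))
print(ctrl.read_state())
E
python3 -c "
import cv2,numpy as np
a=cv2.imread('pics/side0.png');b=cv2.imread('pics/top0.png')
cv2.imwrite('pics/both0.png',cv2.resize(np.hstack([a,b]),(800,300)))"
```

```text
pics
side campos [240.58266159 710.36511149 620.37300985]
console 0.78 [361. 265. 162. 133.] [514.  54.  99.]
console 0.71 [398. 253.  13.   5.] [479. -63.  71.]
cover 0.7 [354. 254.  60.  49.] [540.  33. 103.]
cover_lip 0.76 [352. 253.  62.  49.] [543.  35. 107.]
cover_lip 0.74 [437. 232.  30.  43.] [ 435. -209.   62.]
bottle 0.85 [272. 297.  36.  71.] [617. 210.  85.]
beaker 0.78 [438. 230.  32.  44.] [ 435. -211.   66.]
jar 0.91 [309. 217.  20.  23.] [724. -94.  71.]
jar 0.17 [361. 265. 165. 129.] [515.  54. 100.]
rocker_front 0.21 [271. 298.  35.  74.] [618. 212.  85.]
top campos [531.3738007  -13.89192611 918.87440802]
console 0.6 [334. 282. 189. 171.] [549. -42.  74.]
cover 0.87 [304. 287.  50.  62.] [541.  12. 106.]
cover_lip 0.92 [304. 286.  52.  65.] [542.  13. 109.]
bottle 0.62 [214. 241.  38.  33.] [626. 170. 101.]
bottle 0.47 [367. 188.  29.  31.] [ 720. -108.   74.]
beaker 0.88 [448. 341.  47.  45.] [ 431. -260.    2.]
jar 0.96 [368. 188.  27.  34.] [ 721. -109.   72.]
{'clock': 0.9, 'qpos': array([-1.38479205,  0.62839298,  0.03850157,  1.51740605, -0.02697644,
        0.99629169, -0.0200348 ]), 'qd': array([-0.00166868,  0.00073819, -0.00032857,  0.00084951, -0.00134096,
       -0.00032525,  0.00017938]), 'tau': array([ 1.58548784e-05, -5.63254023e+01,  1.22549236e+00, -1.93784899e+01,
        1.10077535e-02,  1.26048893e-03, -5.73949805e-06]), 'eef_pos': array([161.93350653, 629.5203624 , 231.31606827]), 'tool_rot': array([ 3.14157274e+00, -1.62643821e-05,  2.88973997e+00]), 'force': array([-0.23135837, -0.24828527,  0.16520773]), 'torque': array([ 0.03248897,  0.03987742, -0.0031559 ]), 'width': 85.11199661125167}
```

View pics/top0.png

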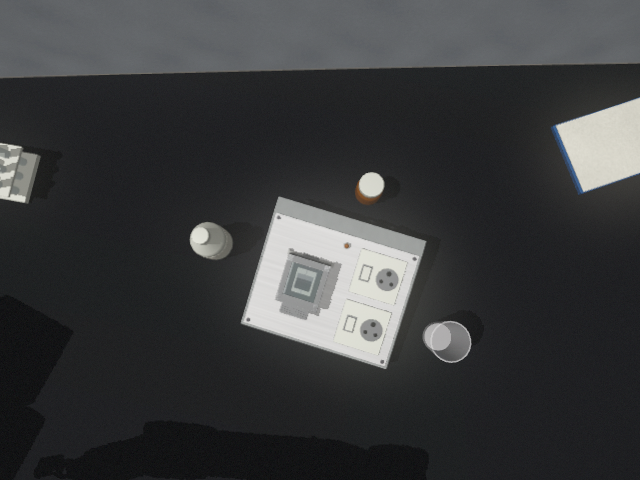

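Run:
```python
import numpy as np
P=np.load("pics/top0.npz")["P"]
z=P[...,2]; m=(z>45)&(z<160)&(P[...,0]>380)&(P[...,0]<700)&(abs(P[...,1]+40)<190)
X=P[m]
# face plane: RANSAC
rng=np.random.default_rng(0);best=None
for i in range(2000):
    a=X[rng.choice(len(X),3,False)];n=np.cross(a[1]-a[0],a[2]-a[0]);n/=np.linalg.norm(n)+1e-9
    if n[2]<0:n=-n
    if n[2]<.95: continue
    k=abs((X-a[0])@n)<2
    if best is None or k.sum()>best.sum():best=k
c=X[best].mean(0);n=np.linalg.svd(X[best]-c)[2][2];n*=np.sign(n[2])
print("face",c,n,np.degrees(np.arccos(n[2])),"upslope yaw",np.arctan2(-n[1],-n[0]))
import cv2
d=(X-c)@n
F=X[abs(d)<8]
print("face rect",cv2.minAreaRect(F[:,:2].astype(np.float32)))
for lo,hi in ((20,60),(36,44)):
  k=(d>lo)&(d<hi)&(X[:,1]>-60)&(X[:,1]<90); print("cover",k.sum(),X[k].mean(0),cv2.minAreaRect(X[k][:,:2].astype(np.float32)),np.percentile(d[k],[5,50,95]))
```

```text
face [550.61577454 -26.80218649  71.47414085] [-0.15996982  0.05403366  0.98564193] 9.720903400877676 upslope yaw -0.32574190643129264
face rect ((535.5244750976562, -76.35417175292969), (362.92840576171875, 242.63807678222656), 71.39835357666016)
cover 2462 [543.67409848  16.94584821 106.96713923] ((541.6600341796875, 17.760540008544922), (75.95702362060547, 104.85488891601562), 71.41788482666016) [36.10899919 38.59502006 40.94864635]
cover 2358 [542.86630261  17.14625574 107.09173331] ((540.2755126953125, 18.204219818115234), (75.96013641357422, 101.68476104736328), 71.36774444580078) [36.58505756 38.67148757 40.97611799]
```

View pics/side0.png

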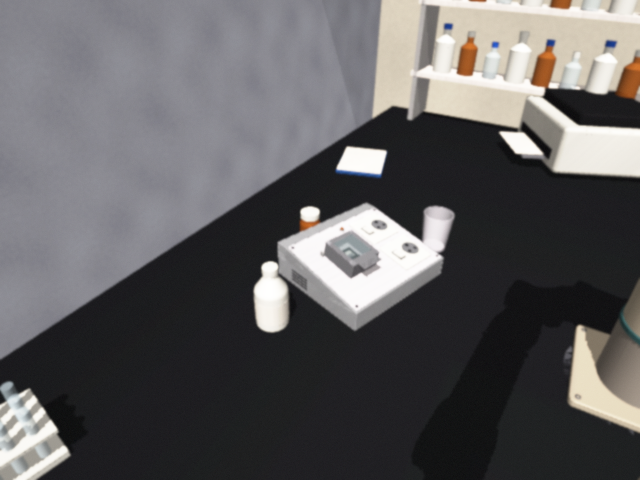

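Top view: the box runs from px (242,325) to (425,240), yaw about -0.325. The cover is at (304,287) with its lip towards the robot, the bottle at (212,241), the jar at (370,188) and the beaker at (447,341). The side view agrees: cover at (354,254), shut. This puts the hinge near (593, 0, 85) and the lip near (501, 31, 96). I'll move over now.

```bash
python3 -m crank '[[[0,0,0,0,0,0.7],[-0.8,-0.8,0,0,0,0],[-0.8,-0.8,0,0,0,0],[-0.8,-0.8,0,0,0,0],[-0.8,-0.8,0,0,0,0],[-0.8,-0.8,0,0,0,0],[-0.8,-0.8,0,0,0,0],[-0.8,-0.8,0,0,0,0],[-0.8,-0.8,0,0,0,0],[-0.8,-0.8,0,0,0,0],[-0.8,-0.8,0,0,0,0],[-0.8,-0.8,0,0,0,0]]]' 1
```

```text
clock: 1.9
eef_pos: [328.5, 290.6, 228.9]
tool_rot: [3.131, -0.004, 2.829]
force: [1.1, -0.1, -0.7]
width: -0.0
```

```bash
python3 -m crank '[[[-0.8,-0.8,0,0,0,0],[-0.8,-0.8,0,0,0,0],[-0.8,-0.8,0,0,0,0],[-0.8,-0.8,0,0,0,0],[-0.7,-0.8,0,0,0,0],[-0.5,-0.8,0,0,0,0],[0,-0.8,0,0,0,0],[0,0,0,0,-1,0],[0,0,0,0,-1,0],[0,0,0,0,-1,0],[0,0,0,0,-1,0],[0,0,0,0,-1,0]]]'
python3 - <<'E'
from h import *
s=ctrl.read_state();print(np.round(s["qpos"],3),s["eef_pos"],s["tool_rot"])
E
```

```text
clock: 2.9
eef_pos: [417.6, 57.7, 230.0]
tool_rot: [-3.137, 0.397, 2.789]
force: [-0.3, -0.8, -0.4]
width: 0.1
[-0.825  0.23   0.473  2.415  0.63   0.274  0.251] [417.6042147   57.71465714 230.04230119] [-3.13716462  0.39723992  2.7892498 ]
```

```bash
cat >> h.py <<'E'
from scipy.spatial.transform import Rotation as Ro
H=np.array([593.5,0.3,84.8]); psi=-0.325
B=Ro.from_euler("z",psi).as_matrix()   # box axes in columns
def where():
    s=ctrl.read_state();R=Ro.from_euler("xyz",s["tool_rot"]).as_matrix()
    z=B.T@R[:,2]
    print("box rel hinge",np.round(B.T@(s["eef_pos"]-H),1),"tilt deg",round(np.degrees(np.arctan2(z[0],-z[2])),1),"side",round(z[1],3),"yerr deg",round(np.degrees(np.arctan2(-(B.T@R[:,1])[0],(B.T@R[:,1])[1])),1),"F box",np.round(B.T@s["force"],1),"q",np.round(s["qpos"],2),"t",s["clock"])
    return s,R
def goto(p,tilt):
    """p rel. hinge in box axes -> shift in tool units and turn units"""
    s,R=where(); d=R.T@(H+B@np.array(p,float)-s["eef_pos"])/30
    t=np.radians(tilt);z=np.array([np.sin(t),0,-np.cos(t)]);y=np.array([0,1,0.]);x=np.cross(y,z)
    r=Ro.from_matrix(R.T@B@np.c_[x,y,z]).as_rotvec(degrees=True)/6
    print("to",p,"shift",np.round(d,2),"turn",np.round(r,2))
E
python3 - <<'E'
from h import *
goto([-141,0,-5],30)
goto([-141,0,20],30)
E
```

```text
box rel hinge [-185.    -1.8  145.2] tilt deg 22.7 side -0.015 yerr deg -1.7 F box [-0.  -0.9 -0.4] q [-0.82  0.23  0.47  2.41  0.63  0.27  0.25] t 2.9
to [-141, 0, -5] shift [0.59 0.12 5.18] turn [-0.16 -1.21 -0.23]
box rel hinge [-185.    -1.8  145.2] tilt deg 22.7 side -0.015 yerr deg -1.7 F box [-0.  -0.9 -0.4] q [-0.82  0.23  0.47  2.41  0.63  0.27  0.25] t 2.9
to [-141, 0, 20] shift [0.26 0.12 4.42] turn [-0.16 -1.21 -0.23]
```

```bash
python3 -m crank '[[[0.05,0,0.9,0,0,0],[0.05,0,0.9,0,0,0],[0.05,0,0.9,0,0,0],[0.05,0,0.9,0,0,-0.2],[0.05,0,0.9,0,0,0],[0.05,0,0.6,0,-0.5,0],[0,0,0,0,-0.7,0],[0,0,0,0,-0.7,0],[0,0,0,0,-0.7,0]]]'
python3 - <<'E'
from h import *
goto([-141,0,-6],35)
E
```

```text
clock: 3.65
eef_pos: [434.9, 35.1, 136.6]
tool_rot: [-2.984, 0.432, 2.883]
force: [-0.1, 0.3, -1.3]
width: 0.2
box rel hinge [-161.4  -17.6   51.8] tilt deg 25.2 side -0.13 yerr deg -0.0 F box [-0.1  0.2 -1.3] q [-0.02  0.56 -0.63  2.46  1.58  0.74 -0.77] t 3.65
to [-141, 0, -6] shift [0.15 0.86 1.94] turn [-1.19 -1.66  0.68]
```

```bash
python3 -m crank '[[[0.05,0.2,0.5,-0.3,0,0.2],[0.05,0.2,0.5,-0.3,0,0.2],[0.05,0.2,0.5,-0.3,0,0.2],[0.05,0.2,0.3,-0.3,0,0],[0,0,0,0,-0.3,0],[0,0,0,0,-0.3,0]]]'
python3 - <<'E'
from h import *
goto([-132,0,-8],30)
E
```

```text
clock: 4.15
eef_pos: [479.3, 48.3, 83.4]
tool_rot: [-3.136, 0.489, 2.79]
force: [-0.5, 0.0, -0.7]
width: -0.0
box rel hinge [-123.6    9.    -1.4] tilt deg 28.0 side -0.018 yerr deg -1.7 F box [-0.4 -0.1 -0.7] q [ 0.34  1.03 -1.24  2.47  1.79  1.33 -0.92] t 4.15
to [-132, 0, -8] shift [ 0.34 -0.31  0.07] turn [-0.18 -0.34 -0.22]
```

```bash
python3 -m crank '[[[0.1,-0.2,0.1,0,0,0],[0.1,-0.15,0.15,0,0,0]]]'
python3 - <<'E'
from h import *
goto([-120,0,-10],30)
im=ctrl.get_image("side");p=proj(im,H+[-60,20,20])[0].astype(int);print(p)
c=im["color"][p[1]-80:p[1]+70,p[0]-100:p[0]+100,::-1]
cv2.imwrite("pics/s1.png",cv2.resize(c,(800,600),interpolation=cv2.INTER_CUBIC))
E
```

```text
clock: 4.32
eef_pos: [480.1, 40.3, 72.0]
tool_rot: [-3.133, 0.48, 2.785]
force: [0.6, 0.5, -1.0]
width: 0.3
box rel hinge [-120.3    1.7  -12.8] tilt deg 27.5 side -0.023 yerr deg -2.0 F box [ 0.4  0.7 -1. ] q [ 0.36  1.07 -1.25  2.47  1.81  1.35 -0.91] t 4.3167
to [-120, 0, -10] shift [-0.05 -0.06 -0.08] turn [-0.23 -0.42 -0.26]
[359 251]
```

View pics/s1.png

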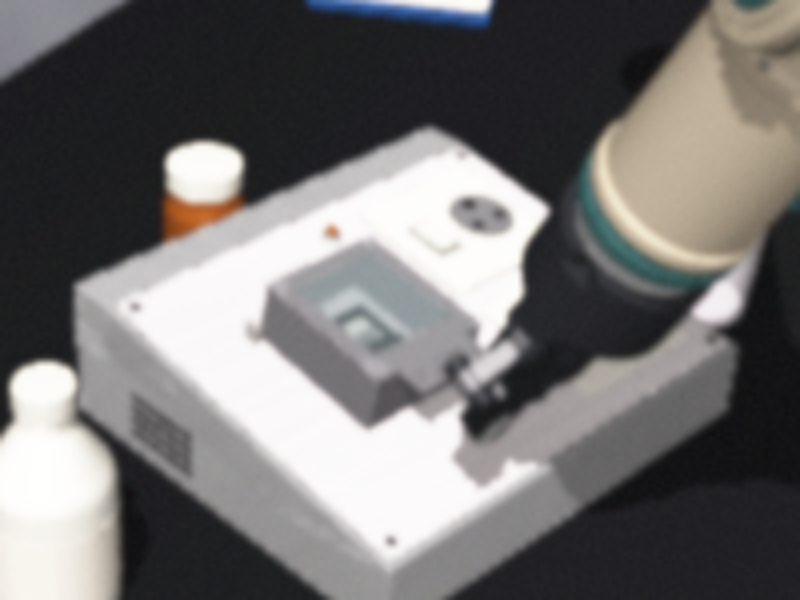

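```bash
python3 -m crank '[[[-0.2,-0.03,0.1,0,-0.1,0],[-0.2,0,0.1,0,-0.1,0],[-0.1,0,0.05,0,0,0]]]'
python3 - <<'E'
from h import *
where()
E
```

```text
clock: 4.62
eef_pos: [495.9, 33.6, 71.9]
tool_rot: [-3.133, 0.501, 2.787]
force: [-11.9, 3.8, 1.8]
width: 0.2
box rel hinge [-103.1    0.4  -12.9] tilt deg 28.7 side -0.023 yerr deg -2.0 F box [-12.4  -0.2   1.8] q [ 0.38  1.07 -1.23  2.45  1.84  1.35 -0.88] t 4.6167
```

```bash
python3 -m crank '[[[-0.22,0,-0.22,0,0,0],[-0.22,0,-0.22,0,-0.1,0],[-0.22,0,-0.22,0,-0.1,0],[-0.25,0,-0.2,0,0,0]]]'
python3 - <<'E'
from h import *
where()
im=ctrl.get_image("side");p=proj(im,H+[-60,20,30])[0].astype(int)
c=im["color"][p[1]-80:p[1]+70,p[0]-100:p[0]+100,::-1]
cv2.imwrite("pics/s2.png",cv2.resize(c,(600,450),interpolation=cv2.INTER_CUBIC))
E
```

```text
clock: 4.95
eef_pos: [506.5, 30.6, 109.5]
tool_rot: [-3.133, 0.522, 2.79]
force: [-0.5, 0.2, -0.4]
width: 0.1
box rel hinge [-92.1   1.   24.7] tilt deg 29.9 side -0.022 yerr deg -1.8 F box [-0.5 -0.  -0.4] q [ 0.4   0.95 -1.23  2.42  1.78  1.26 -0.82] t 4.95
```

View pics/s2.png

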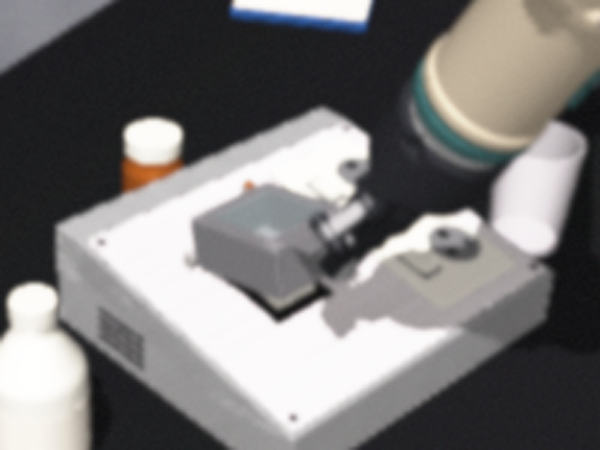

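```bash
python3 -m crank '[[[-0.2,0,-0.12,0,0,0],[-0.22,0,-0.12,0,0,0],[-0.43,0,-0.14,0,0,0],[-0.43,0,-0.14,0,0,0],[-0.44,0,-0.03,0,0,0],[-0.44,0,-0.03,0,0,0]]]'
python3 - <<'E'
from h import *
where()
im=ctrl.get_image("side");p=proj(im,H+[-40,20,50])[0].astype(int)
c=im["color"][p[1]-80:p[1]+70,p[0]-100:p[0]+100,::-1]
cv2.imwrite("pics/s3.png",cv2.resize(c,(600,450),interpolation=cv2.INTER_CUBIC))
E
```

```text
clock: 5.5
eef_pos: [555.4, 14.8, 165.8]
tool_rot: [-3.133, 0.535, 2.795]
force: [-0.3, 0.6, -0.0]
width: 0.1
box rel hinge [-40.7   1.6  81. ] tilt deg 30.6 side -0.02 yerr deg -1.5 F box [-0.4  0.5 -0. ] q [ 0.5   0.82 -1.23  2.28  1.67  1.11 -0.57] t 5.5
```

View pics/s3.png

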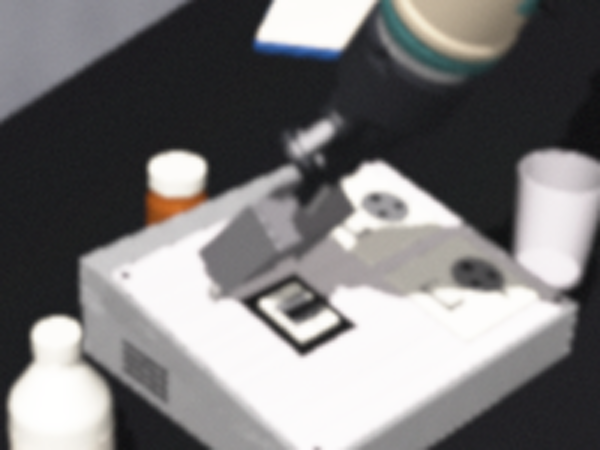

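```bash
python3 -m crank '[[[-0.3,0,0.15,0,0,0],[-0.3,0,0.15,0,0,0],[-0.3,0,0.17,0,0,0],[-0.3,0,0.17,0,0,0],[-0.3,0,0.17,0,0,0]]]'
python3 - <<'E'
from h import *
where()
im=ctrl.get_image("side");p=proj(im,H+[-10,20,50])[0].astype(int)
c=im["color"][p[1]-80:p[1]+70,p[0]-100:p[0]+100,::-1]
cv2.imwrite("pics/s4.png",cv2.resize(c,(600,450),interpolation=cv2.INTER_CUBIC))
E
```

```text
clock: 5.97
eef_pos: [610.0, -4.2, 176.9]
tool_rot: [-3.133, 0.554, 2.794]
force: [-0.3, 0.8, 0.3]
width: -0.0
box rel hinge [17.1  1.  92.1] tilt deg 31.7 side -0.021 yerr deg -1.6 F box [-0.6  0.6  0.3] q [ 0.55  0.83 -1.21  2.16  1.67  1.09 -0.42] t 5.9667
```

View pics/s4.png

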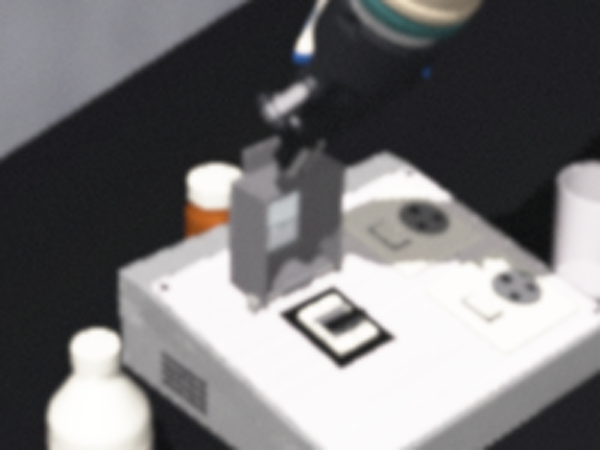

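```bash
python3 -m crank '[[[0.5,0,-0.3,0,0,0],[0.72,0,-0.42,0,0,0],[0.72,0,-0.42,0,0,0],[0.72,0,-0.42,0,0,-0.2],[0.6,0,-0.1,0,0,0],[0,0,0,0,0,0]]]'
python3 - <<'E'
from h import *
goto([-90,0,20],30)
goto([-90,0,-4],30)
E
```

```text
clock: 6.52
eef_pos: [505.3, 32.0, 167.9]
tool_rot: [-3.123, 0.559, 2.808]
force: [-0.5, 0.3, -0.7]
width: -0.2
box rel hinge [-93.7   1.9  83.1] tilt deg 32.0 side -0.024 yerr deg -1.1 F box [-0.6  0.2 -0.7] q [ 0.41  0.76 -1.21  2.41  1.68  1.13 -0.75] t 6.5167
to [-90, 0, 20] shift [ 1.01 -0.03  1.85] turn [-0.23  0.34 -0.08]
box rel hinge [-93.7   1.9  83.1] tilt deg 32.0 side -0.024 yerr deg -1.1 F box [-0.6  0.2 -0.7] q [ 0.41  0.76 -1.21  2.41  1.68  1.13 -0.75] t 6.5167
to [-90, 0, -4] shift [ 1.43 -0.01  2.53] turn [-0.23  0.34 -0.08]
```

```bash
python3 -m crank '[[[0.3,0,0.5,0,0.1,0],[0.3,0,0.5,0,0.1,0],[0.3,0,0.5,0,0.1,0],[0.3,0,0.5,0,0,0],[0,0,0,0,0,0]]]'
python3 - <<'E'
from h import *
goto([-90,0,-4],30)
im=ctrl.get_image("side");p=proj(im,H+[-40,20,30])[0].astype(int)
c=im["color"][p[1]-70:p[1]+50,p[0]-80:p[0]+80,::-1]
cv2.imwrite("pics/s5.png",cv2.resize(c,(640,480),interpolation=cv2.INTER_CUBIC))
w=ctrl.get_image("wrist");save(w,"w5")
for n,i in(("side",im),("wrist",w)):
  for q in ("toggle","toggle_tip"):
    for r in ctrl.search_frame(q,i)[:2]: 
        X=pts(i,[r["extent"][:2]])[0]; print(n,q,r["conf"],np.round(r["extent"]),np.round(B.T@(X-H),1))
E
```

```text
clock: 6.93
eef_pos: [507.7, 31.6, 98.3]
tool_rot: [-3.124, 0.535, 2.809]
force: [-0.3, -1.2, 0.1]
width: -0.2
box rel hinge [-91.4   2.3  13.5] tilt deg 30.7 side -0.022 yerr deg -0.9 F box [ 0.1 -1.2  0.1] q [ 0.35  0.93 -1.12  2.43  1.84  1.21 -0.88] t 6.9333
to [-90, 0, -4] shift [ 0.26 -0.07  0.52] turn [-0.21  0.11 -0.06]
side toggle 0.44 [332. 224.  41.  55.] [ 35.9 -14.3  34.3]
side toggle_tip 0.58 [352. 257.  19.  10.] [-50.7   6.3   1.8]
```

View pics/s5.png

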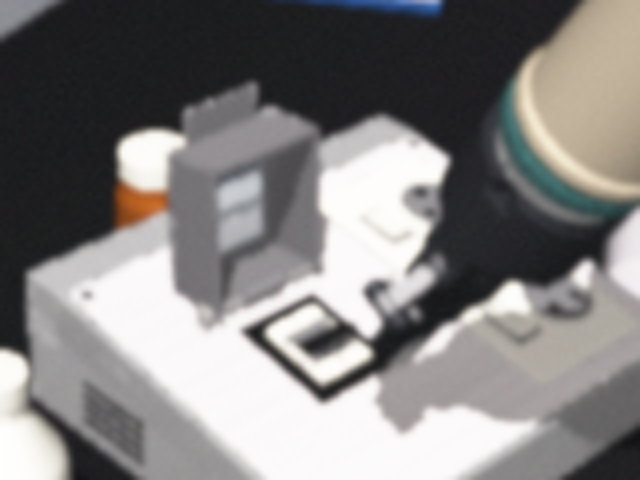

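```bash
python3 -m crank '[[[0.12,0,0.23,0,0,0],[0.12,0,0.23,0,0,0],[0,0,0,0,0,0],[-0.21,0,0.11,0,0,0],[-0.21,0,0.11,0,0,0],[-0.21,0,0.11,0,0,0],[-0.1,0,0.05,0,0,0]]]'
python3 - <<'E'
from h import *
goto([-48,0,-3],30)
E
```

```text
clock: 7.82
eef_pos: [536.5, 22.6, 88.9]
tool_rot: [-3.127, 0.545, 2.809]
force: [0.5, -0.7, -0.1]
width: -0.2
box rel hinge [-61.2   2.9   4.1] tilt deg 31.2 side -0.018 yerr deg -0.9 F box [ 0.8 -0.5 -0.1] q [ 0.38  0.96 -1.1   2.38  1.89  1.19 -0.82] t 7.8167
to [-48, 0, -3] shift [-0.25 -0.09  0.43] turn [-0.17  0.2  -0.06]
```

```bash
python3 -m crank '[[[0.4,0,-0.22,0,0,0],[0.4,0,-0.22,0,0,0],[0.2,-0.05,-0.1,0,0,0],[0.12,0,0.25,0,0,0],[0.12,0,0.25,0,0,0],[0,0,0,0,0,0]]]'
python3 - <<'E'
from h import *
goto([-85,0,-7],30)
goto([-48,0,-3],30)
E
```

```text
clock: 8.32
eef_pos: [509.1, 29.6, 70.7]
tool_rot: [-3.129, 0.551, 2.8]
force: [0.4, -0.8, -0.5]
width: -0.2
box rel hinge [-89.3   0.8 -14.1] tilt deg 31.5 side -0.021 yerr deg -1.3 F box [ 0.7 -0.6 -0.5] q [ 0.32  1.01 -1.09  2.45  1.93  1.28 -0.95] t 8.3167
to [-85, 0, -7] shift [-0.25 -0.03 -0.13] turn [-0.2   0.26 -0.13]
box rel hinge [-89.3   0.8 -14.1] tilt deg 31.5 side -0.021 yerr deg -1.3 F box [ 0.7 -0.6 -0.5] q [ 0.32  1.01 -1.09  2.45  1.93  1.28 -0.95] t 8.3167
to [-48, 0, -3] shift [-1.37  0.    0.4 ] turn [-0.2   0.26 -0.13]
```

```bash
python3 -m crank '[[[-0.25,0,-0.13,0,0,0],[-0.2,0,0.09,0,0,0],[-0.2,0,0.11,0,0,0],[0,0,0,0,0,0]]]'
python3 - <<'E'
from h import *
goto([-48,0,-4],30)
E
```

```text
clock: 8.65
eef_pos: [527.7, 22.5, 76.7]
tool_rot: [-3.128, 0.548, 2.8]
force: [0.5, 0.2, -0.5]
width: 0.0
box rel hinge [-69.4   0.   -8.1] tilt deg 31.4 side -0.023 yerr deg -1.4 F box [ 0.4  0.4 -0.5] q [ 0.36  0.99 -1.09  2.41  1.92  1.23 -0.87] t 8.65
to [-48, 0, -4] shift [-0.68  0.02  0.26] turn [-0.21  0.23 -0.14]
```

```bash
python3 -m crank '[[[-0.25,0,0.11,0,0,0],[-0.25,0,0.12,0,0,0],[-0.2,0,0.1,0,0,0]]]'
python3 - <<'E'
from h import *
goto([-46,0,-4],30)
E
```

```text
clock: 8.9
eef_pos: [547.8, 15.0, 77.4]
tool_rot: [-3.128, 0.541, 2.801]
force: [-2.2, 0.8, 0.8]
width: -0.1
box rel hinge [-48.   -0.6  -7.4] tilt deg 31.0 side -0.021 yerr deg -1.3 F box [-2.3  0.1  0.8] q [ 0.39  0.99 -1.08  2.36  1.91  1.19 -0.8 ] t 8.9
to [-46, 0, -4] shift [-0.11  0.02 -0.06] turn [-0.2   0.17 -0.13]
```

```bash
python3 -m crank '[[[-0.13,0,0.05,0,0,0],[-0.05,0,0.02,0,0,0],[0,0,0,0,0,0],[0.5,0,-0.3,0,0,0],[0.5,0,-0.3,0,0,0],[0,0,-0.8,0,0,0],[0,0,-0.8,0,0,0],[0,0,-0.8,0,0,0]]]'
python3 - <<'E'
from h import *
where()
im=ctrl.get_image("side");p=proj(im,H+[-40,10,0])[0].astype(int)
c=im["color"][p[1]-45:p[1]+30,p[0]-50:p[0]+50,::-1]
cv2.imwrite("pics/s6.png",cv2.resize(c,(600,450),interpolation=cv2.INTER_CUBIC))
for r in ctrl.search_frame("toggle_tip",im)[:2]: 
    X=pts(im,[r["extent"][:2]])[0]; print(r["conf"],np.round(r["extent"]),np.round(B.T@(X-H),1))
E
```

```text
clock: 9.57
eef_pos: [480.2, 37.0, 137.0]
tool_rot: [-3.126, 0.527, 2.797]
force: [0.4, -0.2, 0.8]
width: -0.1
box rel hinge [-119.1   -1.4   52.2] tilt deg 30.2 side -0.025 yerr deg -1.6 F box [ 0.5 -0.   0.8] q [ 0.35  0.81 -1.18  2.47  1.72  1.16 -0.87] t 9.5667
0.15 [331. 224.  43.  53.] [ 37.2 -12.2  34.7]
```

View pics/s6.png

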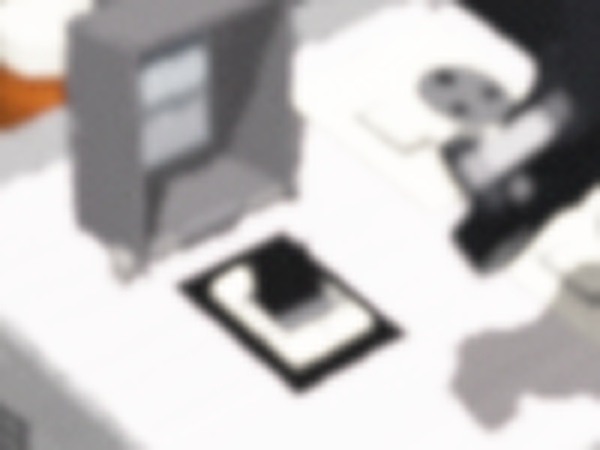

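Crop: the black toggle at (285,275) now leans up-slope with its face to the front, and the cover stands open. Next I'll straighten the tool and go over behind the cover.

```bash
python3 -m crank '[[[-0.3,0,-0.8,0,0,0],[-0.3,0,-0.8,0,0,0],[-0.3,0,-0.8,0,0,0],[-0.3,0,-0.8,0,0.5,0],[0,0,0,0,1,0],[0,0,0,0,1,0],[0,0,0,0,1,0],[0,0,0,0,1,0],[0,0,0,0,1,-0.2],[0,0,0,0,0,0]]]'
python3 - <<'E'
from h import *
goto([70,0,145],0)
E
```

```text
clock: 10.5
eef_pos: [469.0, 36.9, 234.0]
tool_rot: [-3.119, -0.024, 2.806]
force: [0.8, 0.0, -0.3]
width: -0.1
box rel hinge [-129.7   -5.1  149.2] tilt deg -1.4 side -0.023 yerr deg -0.5 F box [ 0.8  0.3 -0.3] q [ 0.62  0.64 -1.19  1.95  0.68  1.07  0.36] t 10.5
to [70, 0, 145] shift [-6.66  0.24 -0.03] turn [-0.22 -0.23 -0.09]
```

```bash
python3 -m crank '[[[-0.8,0.03,0,0,0,0],[-0.8,0.03,0,0,0,0],[-0.8,0.03,0,0,0,0],[-0.8,0.03,0,0,0,0],[-0.8,0.03,0,0,0,0],[-0.8,0.03,0,0,0,0],[-0.8,0.03,0,0,0,0],[-0.6,0,0,0,0,0],[0,0,0,0,0,0]]]'
python3 - <<'E'
from h import *
goto([68,0,85],0)
E
```

```text
clock: 11.25
eef_pos: [651.2, -30.2, 219.7]
tool_rot: [-3.097, -0.017, 2.798]
force: [-0.9, -0.2, -1.0]
width: -0.1
box rel hinge [ 64.5 -10.5 134.9] tilt deg -1.0 side -0.044 yerr deg -1.0 F box [-0.8 -0.5 -1. ] q [ 0.52  0.87 -1.06  1.47  0.79  1.3   0.59] t 11.25
to [68, 0, 85] shift [-0.14  0.43  1.64] turn [-0.42 -0.16 -0.18]
```

```bash
python3 -m crank '[[[-0.3,0.4,0,-0.4,-0.15,-0.2],[0,0,0,0,0,0],[0,0,0.4,0,0,0],[0,0,0.4,0,0,0],[0,0,0.4,0,0,0],[0,0,0.3,0,0,0],[0,0,0,0,0,0]]]'
python3 - <<'E'
from h import *
where()
im=ctrl.get_image("side");p=proj(im,H+[0,10,60])[0].astype(int)
c=im["color"][p[1]-70:p[1]+50,p[0]-80:p[0]+80,::-1]
cv2.imwrite("pics/s7.png",cv2.resize(c,(640,480),interpolation=cv2.INTER_CUBIC))
E
```

```text
clock: 11.83
eef_pos: [657.7, -22.9, 165.7]
tool_rot: [-3.128, -0.004, 2.821]
force: [-0.1, -0.1, -0.2]
width: -0.5
box rel hinge [68.2 -1.5 80.9] tilt deg -0.2 side -0.014 yerr deg 0.2 F box [-0.1 -0.1 -0.2] q [ 0.51  0.92 -1.04  1.53  0.84  1.19  0.57] t 11.8333
```

View pics/s7.png

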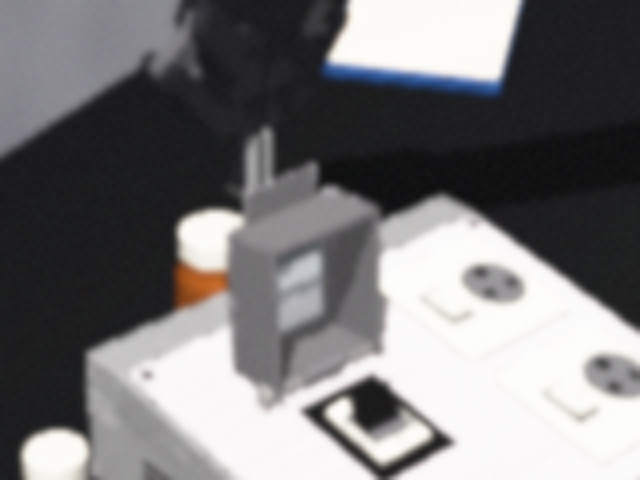

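```bash
python3 -m crank '[[[0.35,0,0,0,0,0],[0.35,0,0,0,0,0],[0.35,0,0,0,0,0],[0.35,0,0,0,0,0],[0.35,0,0,0,0,0],[0.35,0,0,0,0,0],[0.35,0,0,0,0,0],[0.35,0,0,0,0,0]]]'
python3 - <<'E'
from h import *
where()
E
```

```text
clock: 12.55
eef_pos: [578.0, 5.0, 168.2]
tool_rot: [-3.131, 0.002, 2.817]
force: [0.7, 0.3, 0.2]
width: -0.3
box rel hinge [-16.2  -0.5  83.4] tilt deg 0.1 side -0.011 yerr deg 0.0 F box [0.6 0.5 0.2] q [ 0.55  0.83 -1.07  1.77  0.84  1.08  0.42] t 12.55
```

```bash
python3 -m crank '[[[0.3,0,0,0,0,0],[0.3,0,0,0,0,0],[0,0,-0.6,0,0,0],[0,0,-0.8,0,0,0],[0,0,-0.8,0,0,0],[0,0,-0.8,0,0,0],[0,0,-0.8,0,0,0],[0,0,0,0,0,0]]]'
python3 - <<'E'
from h import *
where()
im=ctrl.get_image("side");p=proj(im,H+[-40,10,20])[0].astype(int)
c=im["color"][p[1]-60:p[1]+60,p[0]-80:p[0]+80,::-1]
cv2.imwrite("pics/s8.png",cv2.resize(c,(640,480),interpolation=cv2.INTER_CUBIC))
E
```

```text
clock: 13.22
eef_pos: [555.8, 14.8, 287.5]
tool_rot: [-3.129, 0.0, 2.821]
force: [0.2, 0.7, 0.2]
width: -0.3
box rel hinge [-40.3   1.7 202.7] tilt deg 0.0 side -0.013 yerr deg 0.3 F box [-0.   0.8  0.2] q [ 0.6   0.67 -1.17  1.69  0.66  1.24  0.53] t 13.2167
```

View pics/s8.png

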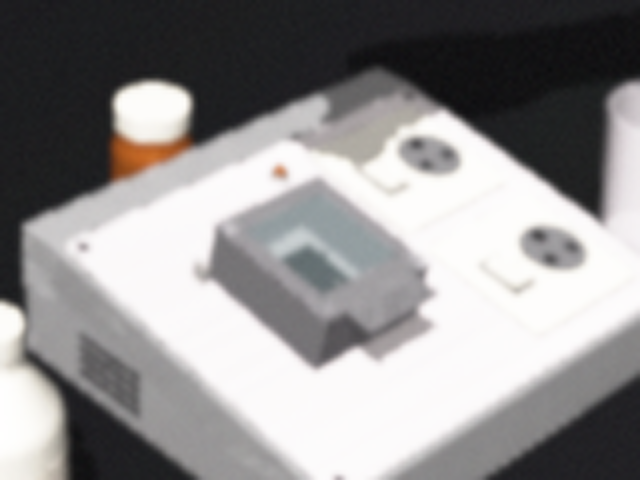

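The cover is at (320,270), shut and looking as it did at the start, and the tool is clear. I'll compare it with the first side picture by depth, then hand in.

Run:
```python
from h import *
im=ctrl.get_image("side");P=cloud(im);P0=np.load("pics/side0.npz")["P"]
def b(P): return (P-H)@B
def top(P):
    q=b(P);n=q[...,2]*np.cos(.1745)-q[...,0]*np.sin(.1745);m=(q[...,0]>-105)&(q[...,0]<-80)&(abs(q[...,1])<22)&(n>20)&(n<60)
    return m.sum(),np.median(n[m]),np.percentile(n[m],[10,90])
print("lip height off pin, before/after",top(P0),top(P))
for q in ["bottle","beaker","jar"]:
    for r in ctrl.search_frame(q,im)[:1]: print(q,np.round(r["extent"]),np.round(pts(im,[r["extent"][:2]])[0]))
print("clock",ctrl.read_state()["clock"],ctrl.finish_job())
```

```text
lip height off pin, before/after (np.int64(179), np.float64(31.50438351513067), array([29.80558121, 33.21106962])) (np.int64(175), np.float64(31.293218304034912), array([29.93988508, 32.69118529]))
bottle [270. 297.  33.  67.] [620. 213.  87.]
beaker [437. 232.  32.  43.] [ 434. -211.   62.]
jar [309. 218.  16.  21.] [725. -97.  68.]
the job is handed in; nothing more can be done
clock 13.4667 None
```

The breaker is on, the cover is shut over it, and I handed the job in at about 13.5 s. No verdict was reported.

I lifted the cover by its lip with the closed fingertips until it rested on its stop, pushed the toggle over up-slope, then pulled the cover forward from behind so it dropped shut. The first toggle push passed over the tip without touching it; the second, lower one flipped it (about 2 N felt).

Last checks:
- **Cover:** the lip stands 31.3 mm off the hinge pin, against 31.5 mm at the start, so it is fully shut.
- **Toggle:** it showed as leaning up-slope in two pictures while the cover was open. After shutting I did not measure it. The network did not find the toggle tip after the flip; its one low-confidence hit was on the cover, so this rests on the pictures alone.
- **Bottle, beaker and jar:** the network finds all three within about 4 mm of where they stood.
- **Socket switches:** the tool never went near them and they looked unchanged, but I did not measure them.
- **Robot:** the arm ended clear of everything, with tool force under 1 N. The highest reading I took along the way was about 12 N.

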